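Aim the camping lantern at the tool tin and switch it on

ROBOT

A 6-joint arm with a two-finger parallel gripper is mounted at the origin on the work surface. World frame = base frame: x ahead of the robot, y to its left, z up, the work surface at z = 0. Lengths are in m, angles in degrees, forces in N, time in s.
With the tool pointing down it reaches from about 0.375 to 0.9 m from the base axis. Payload 3.1 kg.
Tool frame: the origin (TCP) lies at the very end of the fingers, on their centre line; the grasp point (between the pads) lies 19 mm behind it; x points along the fingers, z is the direction in which the jaws open and shut, and the axes are right-handed (so a half turn about x gives the same grasp; the last joint's range is limited). The gripper opens to 87 mm and grips with 3 to 60 N. Pads are 19 mm wide; open, the fingers measure 117 mm over their backs; the gripper's body (75 mm by 190 mm) begins 51 mm behind the grasp point.
Start: joints at [-83.451, 30.224, 82.088, -0, 67.689, -10.227], TCP at [0.18, -0.598, 0.223] pointing down, gripper open.
Joint ranges: [-176.69, 176.69], [-43.24, 126.21], [12.49, 139.97], [-82, 262], [0, 151.66], [-163.58, 163.58]. Speed limits (degrees/s): [159.86, 159.86, 180, 180, 180, 180].

INTERFACE

Orientations are given as a 3x3 rotation matrix whose columns are the frame's x, y, z axes.
In Python, from rig import bot gives the robot as it stands.
- The arm moves only by the tool send_rows, never from a script. Its arguments are lists of equal length, an entry for each row: "fingers": the opening, from 0 (shut) to 1 (fully open); "dp": the shift along the world's x, y, z in mm, a list of three; "turn": the turn, a rotation vector about the world's x, y, z in rad, a list of three. In form: {"fingers": [fingers, ...], "dp": [[tx, ty, tz], ...], "turn": [[rx, ry, rz], ...]}. A call has 1 to 10 rows; each row is the pose to reach, as a shift and turn from the pose measured when the call began; what a row does not reach only later rows make up. A row lasts 1/12 s, in which the tool goes at most 41.7 mm and 7.16 degrees, less where a joint would pass 70% of its speed; a pose out of reach is approached as far as the arm can. A call with a gripper value outside its range is refused whole. The fingers move at their own pace and stop on an object; the grip force is fixed at half the most. Time passes only in rows, so rows that repeat a pose let the fingers close. It gives the time, the measured TCP pose, the force and the opening at its end, in the units of the state.
- bot.read_state(): the state, without advancing time (a new reading comes with each control period).
- bot.capture(name): name is "scene" or "top" or "wrist"; returns a dict with "img" (420x560x3 uint8, blue, green, red), "z_map" (420x560 float32, m along the optical axis (not along the pixel's ray), 0 where there is no reading), "mtx" (3x3 intrinsics, pixels), "k1" (the pictures are not rectified: a ray, as slopes to the right and down, at radius r is drawn at 1 + k1 r^2 times it, then the intrinsics apply), "origin" and "orientation" of the camera in the world; the wrist camera has in their place "hand_eye" (4x4, takes a point from camera to tool coordinates, whose origin is the TCP and whose axes are the tool frame's). Camera axes: x right, y up, looking along -z (the intrinsics and any distortion apply to the point x, -y, -z); pixel columns grow to the right and rows downward; lengths in m; the calibration is good to about 2 mm. A picture is of the moment at which its call begins: read the wrist's pose just before it.
- bot.hand_in(): hands the job in, once; it reports no verdict.
The state is a dict: "time_s": time; "joint_positions": joint angles; "qvel": joint speeds; "tau": joint torques, N m; "position": TCP position; "tcp_rot": TCP orientation; "force": force on the tool from outside, world axes, zero at the start; "moment": the same for the moment, N m; "opening": opening from 0.0 (shut) to 1.0 (fully open).
Only numpy, scipy, OpenCV 4.12 (cv2) and the standard library are available. Lean on these libraries where they do the work, as an engineer would, in place of code of your own. Each camera call takes 0.05 s, during which the arm holds its last target.

TASK

With a fingertip, push the orange lever of the camping lantern round until the lamp points straight at the middle of the red tin screwdriver kit, and only then press the button on top of the lantern fully down and let go. The lantern stays standing where it is, not picked up or shoved along, the lamp stays aimed at the tin, and the tin, cup, money box and jar are left alone.

Things in the scene. Friction and masses are not known exactly. Their poses are not given: they have to be found in the camera images.
- rack: Blue plastic shoe rack, 320 (x) x 660 (y) mm, fixed. Origin on the table under its centre, z up. Its slatted top tier, on which everything stands, is 140 mm above the origin. A thin round rail (top 51 mm above the tier) runs along its far (+x) edge at rack x = +150 mm; a clip-on night light sits on the rail at rack y = +270 mm and reaches 125 mm above the tier.
- lantern: The camping lantern; origin at the centre of its underside. A loose green round lantern (about 1 kg) standing on the rack. Base 128 mm across at the foot, 120 mm at its top, 84 mm high; z up along the swivel axis of the lamp head, which goes through the origin.
- lamp_head (a joint): Swivel of the grey lamp head on the lantern, rad, about the vertical axis of the lantern; positive is anticlockwise seen from above, limits -2.8 to 2.8. Light friction (about 0.06 N m), no spring: it stays where it is left. The head is a drum 80 mm across, its flat top 132 mm above the underside of the lantern; the black lamp snout stands out on one side and the orange lever on the opposite side.
- lens (a point): Centre of the lamp's lens, at the end of the black snout, 70 mm from the swivel axis and 111 mm above the underside of the lantern. x points out of the lamp along its beam (level), z up; it turns with the head.
- lever_paddle (a point): Centre of the orange upright paddle at the end of the lever, 97.5 mm from the swivel axis straight opposite the lens, at the same height as the lens. Paddle 35 mm long along the lever (80 to 115 mm from the axis), 12 mm thick, 34 mm high; a 12 x 12 mm bar joins it to the head. It hangs free of the base, with open air on both sides and below. Axes as the lens: x points towards the axis, y is across the lever.
- power_button (a joint): Travel of the red button, m: 0 up, 0.006 fully down; spring, about 4 N when fully down, comes back up by itself.
- power_button_top (a point): Centre of the top face of the red button (28 mm across) in its black housing on the swivel axis, on top of the lamp head; pressed straight down. z up.
- tin_centre (a point): Centre of the red tin screwdriver kit box, 110 x 72 x 34 mm high, lying loose on the tier, half-way up; a small screwdriver is shown on its lid. x along its length. This is what the lamp must point at.
- cup: Yellow plastic cup, loose, 76 mm across, 90 mm high; origin at the centre of its underside.
- coin_bank: Round white ceramic money box with a blue band and a slot on top, loose, 86 mm across, 76 mm high; origin at the centre of its underside.
- jar: Green glass jar with a white lid, loose, 68 mm across, 80 mm high; origin at the centre of its underside.
Things that resemble listed ones, but are neither listed nor needed, are in the scene too. Of the things that look like the lantern, the middle-sized one is meant.

How it is judged:
By the outcome, as a careful person would: the job done as asked, in the order asked, and still so for the second after the job is handed in, with the robot touching nothing.
It also fails if it takes over 51 s, if anything falls off the work surface, if the arm or the gripper's body presses on something with over 40 N, if the wrist force passes 120 N, or if a joint passes its speed limit or range.

## Working session

There is one attempt and no reset: what is moved stays moved. The work goes in short steps, Python scripts to look and compute and a tool call to move; the robot and the scene stay as the last step left them, time stands still between calls to the robot, and variables do not carry over. Pictures are saved under pics/ and viewed, and the job is handed in when it is done.

Besides the shell and the picture viewer there is one more tool, called after "Emit:" by a JSON object that holds its "name" and its "arguments". send_rows: Moves the arm, as the interface text tells. Its arguments: {"type":"object","properties":{"fingers":{"type":"array","items":{"type":"number"}},"dp":{"type":"array","items":{"type":"array","items":{"type":"number"}}},"turn":{"type":"array","items":{"type":"array","items":{"type":"number"}}}},"required":["fingers","dp","turn"]}

```bash
ls; mkdir -p pics; python3 - <<'E'
from rig import bot
import cv2,pickle
s=bot.read_state();print(s)
for n in("scene","top"):
    c=bot.capture(n);cv2.imwrite(f"pics/{n}0.png",c["img"]);pickle.dump(c,open(f"{n}0.pkl","wb"))
    print(n,c["mtx"],c["k1"],c["origin"],c["orientation"])
E
```

```text
pics
{'time_s': 0.0, 'joint_positions': array([-8.34533390e+01,  3.02775252e+01,  8.21561250e+01, -1.12239987e-03,
        6.76880866e+01, -1.02269331e+01]), 'qvel': array([ 0.01073069, -0.04133189,  0.00200411,  0.1103356 ,  0.09152744,
       -0.05180408]), 'tau': array([-7.45770012e-05, -4.40043926e+01, -1.76592153e+01,  6.33546431e-02,
        5.80195687e-02, -1.67822591e-04]), 'position': array([ 0.18031178, -0.59766837,  0.22158852]), 'tcp_rot': array([[-2.60247481e-04,  9.57450497e-01,  2.88597432e-01],
       [ 2.10878578e-03,  2.88597326e-01, -9.57448242e-01],
       [-9.99997743e-01,  3.59416667e-04, -2.09416472e-03]]), 'force': array([-0.03850024,  0.4603512 ,  0.23806014]), 'moment': array([ 0.03514686,  0.00699548, -0.01151398]), 'opening': 1.0003877586255332}
scene [[493.14097748   0.         286.19257429]
 [  0.         493.14097748 199.80413861]
 [  0.           0.           1.        ]] -0.13068410078050346 [ 1.27364481 -0.18401213  1.39088246] [[ 0.41275618 -0.75199594  0.51394011]
 [ 0.91083674  0.34260713 -0.23021032]
 [-0.00296232  0.56313626  0.82635874]]
top [[431.24411503   0.         275.23135287]
 [  0.         431.24411503 211.09241007]
 [  0.           0.           1.        ]] -0.09606865876198445 [0.31167216 0.14902149 1.43347975] [[-2.97087019e-03  9.86472433e-01 -1.63900314e-01]
 [-9.99796309e-01  3.41834338e-04  2.01797978e-02]
 [ 1.99628410e-02  1.63926881e-01  9.86270482e-01]]
```

View pics/scene0.png

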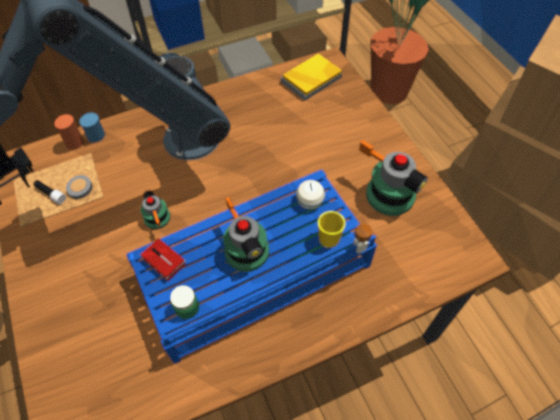

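View pics/top0.png

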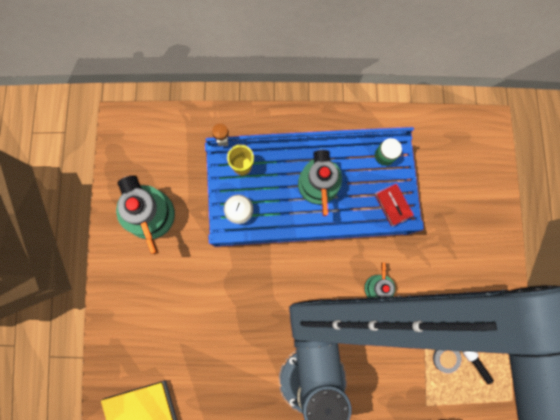

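Top view: the lantern look-alikes are at (140,208) large, (323,178) middle and on the rack, and (381,288) small. I choose (323,178). The tin is at (394,205), jar (390,150), cup (240,158), money box (238,209) and night light (221,133). Next, a close crop.

```bash
cat > h.py <<'E'
import numpy as np,cv2,pickle
def ray(c,u,v):
    K=c["mtx"];x=(u-K[0,2])/K[0,0];y=(v-K[1,2])/K[1,1]
    p=cv2.undistortPoints(np.array([[[u,v]]],float),K,np.array([c["k1"],0,0,0.]),P=None)[0,0]
    return np.array([p[0],-p[1],-1.])
def cam(c):
    return np.asarray(c["orientation"]),np.asarray(c["origin"])
def pt(c,u,v,z=None,RT=None):
    R,o=RT if RT else cam(c)
    d=R@ray(c,u,v)
    if z is None: t=c["z_map"][int(round(v)),int(round(u))]
    else: t=(z-o[2])/d[2]
    return o+t*d
def cloud(c,RT=None,box=None):
    R,o=RT if RT else cam(c)
    h,w=c["z_map"].shape
    u,v=np.meshgrid(np.arange(w),np.arange(h))
    p=cv2.undistortPoints(np.stack([u,v],-1).reshape(-1,1,2).astype(float),c["mtx"],np.array([c["k1"],0,0,0.]))[:,0].reshape(h,w,2)
    d=np.stack([p[...,0],-p[...,1],-np.ones((h,w))],-1)
    P=(d*c["z_map"][...,None])@R.T+o
    P[c["z_map"]<=0]=np.nan
    return P
def proj(c,P,RT=None):
    R,o=RT if RT else cam(c)
    q=(np.asarray(P,float).reshape(-1,3)-o)@R
    x=q[:,0]/-q[:,2];y=-q[:,1]/-q[:,2];r=1+c["k1"]*(x*x+y*y)
    K=c["mtx"];return np.c_[x*r*K[0,0]+K[0,2],y*r*K[1,1]+K[1,2]]
E
python3 - <<'E'
from h import *
t=pickle.load(open("top0.pkl","rb"));s=pickle.load(open("scene0.pkl","rb"))
for n,u,v in[("btn",323,172),("drumtop",323,183),("paddle",325,205),("snout",321,156),("tin",394,205),("jar",391,149),("cup",240,158),("bank",238,209),("tier",290,200),("light",221,132)]: print(n,pt(t,u,v).round(3))
for n,u,v in[("btn",242,226),("paddle",233,208),("tin",162,258)]: print(n,pt(s,u,v).round(3))
cv2.imwrite("pics/topc.png",cv2.resize(t["img"][120:260,200:430],None,fx=3.4,fy=3.4,interpolation=2))
cv2.imwrite("pics/scc.png",cv2.resize(s["img"][170:350,120:390],None,fx=2.9,fy=2.9,interpolation=2))
E
```

```text
btn [ 0.61  -0.005  0.291]
drumtop [ 0.584 -0.007  0.271]
paddle [ 0.522 -0.012  0.268]
snout [ 0.659 -0.003  0.279]
tin [ 0.539 -0.233  0.176]
jar [ 0.699 -0.219  0.224]
cup [0.692 0.231 0.146]
bank [0.521 0.231 0.213]
tier [0.566 0.076 0.112]
light [0.734 0.279 0.264]
btn [ 0.62  -0.017  0.296]
paddle [ 0.534 -0.013  0.259]
tin [ 0.551 -0.242  0.172]
```

View pics/topc.png

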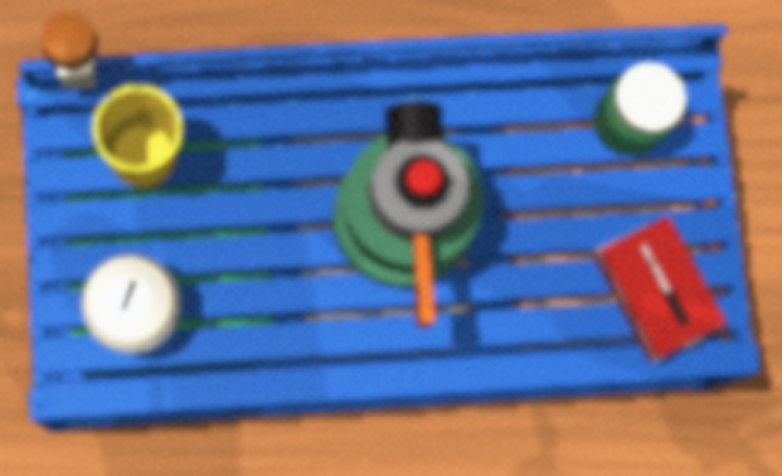

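View pics/scc.png

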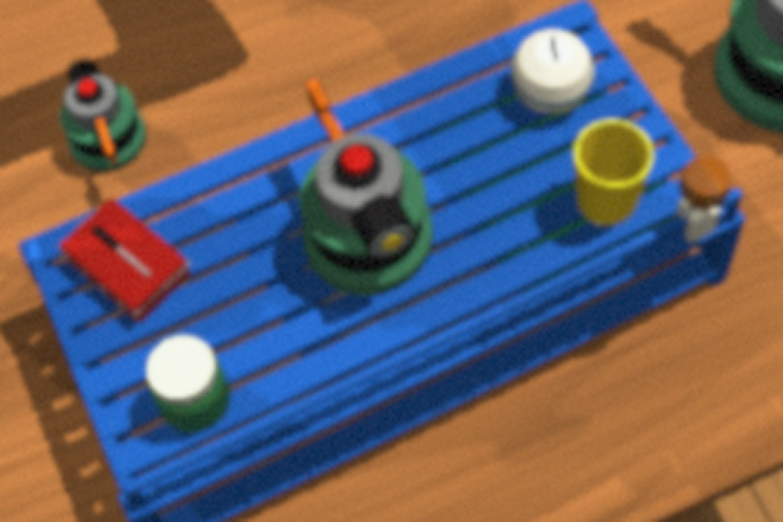

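```bash
python3 - <<'E'
from h import *
from scipy.optimize import least_squares
t=pickle.load(open("top0.pkl","rb"));s=pickle.load(open("scene0.pkl","rb"))
def red(c,x0,x1,y0,y1):
    hsv=cv2.cvtColor(c["img"],cv2.COLOR_BGR2HSV);h,S,V=cv2.split(hsv)
    m=((h<6)|(h>172))&(S>150)&(V>90);k=np.zeros_like(m);k[y0:y1,x0:x1]=1
    return (m&k).astype(np.uint8)
bt=red(t,310,340,160,185);bs=red(s,225,262,212,240)
ct=[cv2.moments(b,True) for b in(bt,bs)];ct=[(m["m10"]/m["m00"],m["m01"]/m["m00"],m["m00"]) for m in ct];print(ct)
f=lambda X:np.r_[proj(t,X)[0]-ct[0][:2],proj(s,X)[0]-ct[1][:2]]
r=least_squares(f,[.61,-.005,.29]);print("button",r.x,r.fun)
for c,b in((t,(370,425,180,232)),(s,(138,190,235,285))):
    m=red(c,*b);m=cv2.morphologyEx(m,cv2.MORPH_CLOSE,np.ones((5,5)))
    P=[pt(c,u,v,.174)[:2] for v,u in np.argwhere(m)]
    rr=cv2.minAreaRect((np.array(P)*1000).astype(np.float32));print("tin",rr,np.mean(P,0))
hs=[]
for c,b in((t,(310,340,188,220)),(s,(220,246,195,222))):
    h,S,V=cv2.split(cv2.cvtColor(c["img"],cv2.COLOR_BGR2HSV))
    m=(h>6)&(h<16)&(S>190)&(V>120);k=np.zeros_like(m);k[b[2]:b[3],b[0]:b[1]]=1;m&=k>0
    P=np.array([pt(c,u,v,.268)[:2] for v,u in np.argwhere(m)])
    print("lever",len(P),P.mean(0),P.min(0),P.max(0)); vx=cv2.fitLine(P.astype(np.float32),2,0,.01,.01).ravel();print(vx,np.degrees(np.arctan2(vx[1],vx[0])))
E
```

```text
[(324.16, 172.05, 100.0), (242.69148936170214, 224.51063829787233, 94.0)]
button [ 0.61088803 -0.01107148  0.28552527] [ 0.57759763  0.18991994  0.57958766 -0.03137962]
tin ((541.8764038085938, -236.52590942382812), (106.24894714355469, 71.24292755126953), 25.993595123291016) [ 0.54211082 -0.23562247]
tin ((550.5682983398438, -241.65521240234375), (109.5328598022461, 72.04966735839844), 26.412336349487305) [ 0.55134702 -0.24197646]
lever 62 [ 0.53628432 -0.01004129] [ 0.50008654 -0.01538771] [ 0.56470253 -0.00469978]
[ 0.9999196   0.01268232  0.5362843  -0.01004129] 0.72666264
lever 71 [ 0.52664907 -0.01833691] [ 0.49867289 -0.02505189] [ 0.56729931 -0.01114103]
[ 0.99989843 -0.01425086  0.52664906 -0.01833691] -0.81654197
```

The crop confirms the choice: the button is at crop (424,177) and the lever points down towards the robot at (424,300). The two cameras disagree by about 9 mm, so I'll look with the wrist camera.

Emit:
{"name": "send_rows", "arguments": {"fingers": [0, 0, 0, 0, 0, 0, 0, 0, 0, 0], "dp": [[15, 23, 21], [30, 46, 42], [45, 69, 63], [60, 92, 84], [75, 115, 105], [90, 138, 126], [105, 161, 147], [120, 184, 168], [135, 207, 189], [150, 230, 208]], "turn": [[0, 0, 0.064], [0, 0, 0.128], [0, 0, 0.192], [0, 0, 0.256], [0, 0, 0.32], [0, 0, 0.384], [0, 0, 0.448], [0, 0, 0.512], [0, 0, 0.576], [0, 0, 0.64]]}}

```text
time_s: 0.93
position: [0.3308, -0.3663, 0.4306]
tcp_rot: [[-0.001, 0.593, 0.805], [0.002, 0.805, -0.593], [-1.0, 0.0, -0.002]]
force: [0.3, -0.2, -0.6]
opening: 0.331
```

Emit:
{"name": "send_rows", "arguments": {"fingers": [0, 0, 0, 0, 0, 0, 0, 0, 0, 0], "dp": [[15, 26, 0], [30, 52, 0], [45, 78, 0], [60, 104, 0], [75, 130, 0], [90, 156, 0], [105, 182, 0], [120, 208, 0], [120, 208, 0], [120, 208, 0]], "turn": [[0, 0, 0.064], [0, 0, 0.128], [0, 0, 0.192], [0, 0, 0.256], [0, 0, 0.32], [0, 0, 0.384], [0, 0, 0.448], [0, 0, 0.512], [0, 0, 0.576], [0, 0, 0.64]]}}

```text
time_s: 1.77
position: [0.4511, -0.1563, 0.4302]
tcp_rot: [[-0.003, -0.012, 1.0], [0.001, 1.0, 0.012], [-1.0, 0.001, -0.003]]
force: [0.2, -0.3, 0.5]
opening: 0.004
```

```bash
cat > w.py <<'E'
from rig import bot
from h import *
import sys
s=bot.read_state();c=bot.capture("wrist")
T=np.eye(4);T[:3,:3]=s["tcp_rot"];T[:3,3]=s["position"]
M=T@np.asarray(c["hand_eye"]);c["RT"]=(M[:3,:3],M[:3,3])
n=sys.argv[1];cv2.imwrite(f"pics/{n}.png",c["img"]);pickle.dump(dict(c),open(n+".pkl","wb"))
print(s["time_s"],s["position"].round(4),s["tcp_rot"].round(3).tolist(),s["force"].round(2),s["joint_positions"].round(1),s["opening"]);print("cam",M.round(3).tolist(),c["mtx"][0,0],c["k1"])
E
python3 w.py w1
```

```text
1.7667 [ 0.4511 -0.1563  0.4302] [[-0.003, -0.012, 1.0], [0.001, 1.0, 0.012], [-1.0, 0.001, -0.003]] [ 0.19 -0.35  0.46] [-32.5   7.4  83.7  -0.   89.1 -33.2] 0.004246602972097198
cam [[1.0, -0.013, 0.001, 0.45], [0.012, 0.968, 0.251, -0.088], [-0.004, -0.251, 0.968, 0.593], [0.0, 0.0, 0.0, 1.0]] 295.0780259311592 -0.04594172397679172
```

View pics/w1.png

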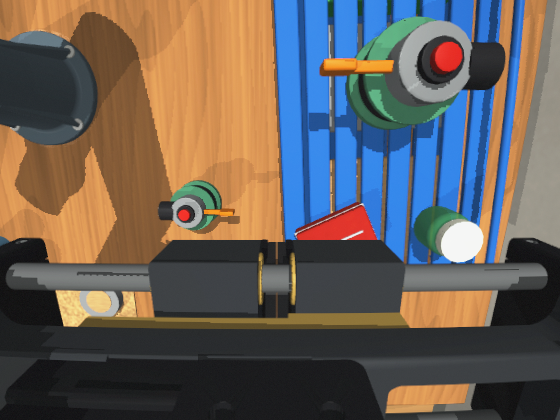

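The wrist view shows the lantern button at (446,57), its lever at (358,66), and the tin half hidden by the gripper at (340,222). I'll shift to -y to see the whole tin together with the lantern.

Emit:
{"name": "send_rows", "arguments": {"fingers": [0, 0, 0, 0, 0, 0, 0], "dp": [[22, -30, 8], [44, -60, 16], [66, -90, 24], [88, -120, 32], [110, -150, 40], [110, -150, 40], [110, -150, 40]], "turn": [[0, 0, 0], [0, 0, 0], [0, 0, 0], [0, 0, 0], [0, 0, 0], [0, 0, 0], [0, 0, 0]]}}

```text
time_s: 2.4
position: [0.5612, -0.3089, 0.4681]
tcp_rot: [[-0.005, -0.009, 1.0], [0.003, 1.0, 0.009], [-1.0, 0.003, -0.005]]
force: [-0.9, -0.3, 0.1]
opening: 0.007
```

```bash
python3 w.py w2
```

```text
2.4 [ 0.5612 -0.3089  0.4681] [[-0.005, -0.009, 1.0], [0.003, 1.0, 0.009], [-1.0, 0.003, -0.005]] [-0.91 -0.34  0.14] [-3.880e+01  2.270e+01  5.710e+01 -1.000e-01  1.005e+02 -3.930e+01] 0.007430232693100722
cam [[1.0, -0.011, 0.004, 0.56], [0.01, 0.968, 0.249, -0.241], [-0.006, -0.249, 0.968, 0.631], [0.0, 0.0, 0.0, 1.0]] 295.0780259311592 -0.04594172397679172
```

View pics/w2.png

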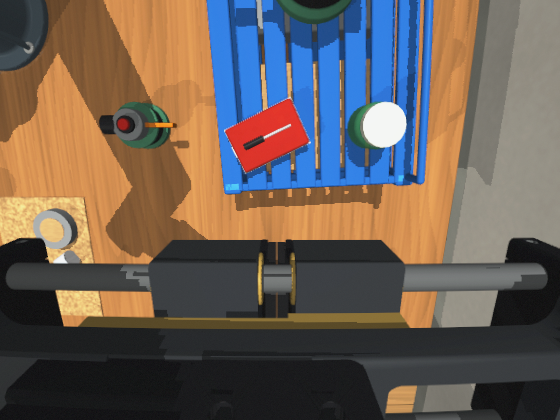

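w2 shows the tin fully at (267,135) and the jar lid at (384,124). I'll measure the tin from w2, the lantern from w1, and cross-check the two with the jar lid.

```bash
cat > m.py <<'E'
from h import *
def mask(c,lo,hi,b,smin=150,vmin=90):
    h,S,V=cv2.split(cv2.cvtColor(c["img"],cv2.COLOR_BGR2HSV))
    hh=(h.astype(int)+90)%180
    m=(hh>=lo+90)&(hh<=hi+90)&(S>smin)&(V>vmin);k=np.zeros_like(m);k[b[2]:b[3],b[0]:b[1]]=1
    return m&k
def lid(c,z,m):
    P=np.array([pt(c,u,v,z,c["RT"])[:2] for v,u in np.argwhere(m)]);return P
E
python3 - <<'E'
from m import *
a=pickle.load(open("w1.pkl","rb"));b=pickle.load(open("w2.pkl","rb"))
m=mask(b,-8,8,(215,320,90,180));m=cv2.morphologyEx(m.astype(np.uint8),cv2.MORPH_CLOSE,np.ones((7,7)))
P=lid(b,.174,m);print("tin rect",cv2.minAreaRect((P*1000).astype(np.float32)),P.mean(0))
print("tin depth z",np.nanmedian(cloud(b,b["RT"])[125:145,275:290,2]), np.nanmedian(cloud(b,b["RT"])[118:130,380:390,2]))
Cl=cloud(a,a["RT"])
m=mask(a,-8,8,(420,480,30,90));P=Cl[m];print("btn",m.sum(),np.nanmedian(P,0),"z-range",np.nanpercentile(P[:,2],[5,50,95]))
z=np.nanmedian(P[:,2]);v,u=np.argwhere(m).mean(0);print(u,v,pt(a,u,v,z,a["RT"]))
Q=lid(a,z,m);print(cv2.minEnclosingCircle((Q*1000).astype(np.float32)))
# gray drum top
D=Cl[(Cl[...,2]>.268)&(Cl[...,2]<.276)&(Cl[...,0]>.55)&(Cl[...,1]>-.08)]
print("drum",len(D),np.nanmedian(D[:,2]),cv2.minEnclosingCircle((D[:,:2]*1000).astype(np.float32)))
m=mask(a,6,18,(315,385,50,85),190,120);P=lid(a,.268,m);print("lever",P.min(0),P.max(0),P.mean(0))
l=cv2.fitLine(P.astype(np.float32),2,0,.01,.01).ravel();print(l,np.degrees(np.arctan2(l[1],l[0])))
for c,(u,v) in((a,(462,241)),(b,(384,124))): print("jarlid",pt(c,u,v,.22,c["RT"]))
for n in("a","b"):
    c=eval(n);print("tier z",n,[np.round(np.nanmedian(Cl2),4) for Cl2 in [cloud(c,c["RT"])[(slice(150,175),slice(320,326))][...,2]]])
E
```

```text
tin rect ((543.4371948242188, -237.69107055664062), (107.427490234375, 70.79550170898438), 26.056201934814453) [ 0.54362517 -0.23725252]
tin depth z 0.17481964520444487 0.22076563313784706
btn 707 [ 0.60883564 -0.00939046  0.29456481] z-range [0.29101215 0.29456481 0.29591454]
447.2220650636492 56.011315417256014 [ 0.60869808 -0.00969765  0.29456481]
((608.0701293945312, -9.693990707397461), 15.131924629211426)
drum 4236 0.2726872361524577 ((625.8102416992188, -8.112007141113281), 56.785789489746094)
lever [ 0.49418036 -0.02096309] [ 0.55829976 -0.00865649] [ 0.52856671 -0.01505606]
[ 0.9999578   0.00918568  0.5285667  -0.01505606] 0.5263079
jarlid [ 0.70302586 -0.21972484  0.22      ]
jarlid [ 0.7025154 -0.2203552  0.22     ]
tier z a [np.float64(0.1407)]
tier z b [np.float64(0.1404)]
```

The tin measures 107 x 71 mm with its lid at z 0.175, the tier is at 0.1405 and the drum top at 0.2727. All of these match the given sizes. The swivel axis is at about (0.608, -0.010) and the tin at (0.5435, -0.2375), so the target beam is -106°. The lens points at about 0° now, so the lever has to go clockwise from 180° to about 74°. I'll go to the -y side of the paddle.

Emit:
{"name": "send_rows", "arguments": {"fingers": [0, 0, 0, 0, 0, 0, 0, 0, 0, 0], "dp": [[-6, 33, -8], [-13, 66, -17], [-19, 99, -25], [-26, 132, -34], [-32, 165, -42], [-39, 198, -51], [-45, 231, -60], [-51, 263, -68], [-51, 263, -68], [-51, 263, -68]], "turn": [[0, 0, 0], [0, 0, 0], [0, 0, 0], [0, 0, 0], [0, 0, 0], [0, 0, 0], [0, 0, 0], [0, 0, 0], [0, 0, 0], [0, 0, 0]]}}

```text
time_s: 3.28
position: [0.5074, -0.042, 0.4009]
tcp_rot: [[-0.006, -0.014, 1.0], [0.003, 1.0, 0.014], [-1.0, 0.003, -0.006]]
force: [0.9, -0.6, 0.8]
opening: 0.006
```

```bash
python3 w.py w3
```

```text
3.2833 [ 0.5074 -0.042   0.4009] [[-0.006, -0.014, 1.0], [0.003, 1.0, 0.014], [-1.0, 0.003, -0.006]] [ 0.91 -0.64  0.79] [-17.4  11.5  83.    0.1  85.9 -18.2] 0.005915561159061723
cam [[1.0, -0.016, 0.003, 0.506], [0.014, 0.968, 0.249, 0.026], [-0.007, -0.249, 0.969, 0.564], [0.0, 0.0, 0.0, 1.0]] 295.0780259311592 -0.04594172397679172
```

View pics/w3.png

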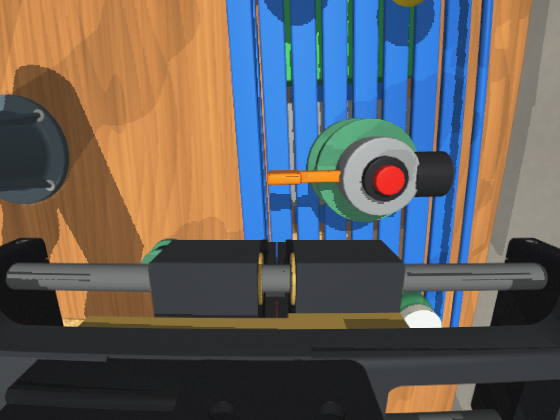

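This is a near-overhead view: button at (390,180), paddle at (283,178), snout at (435,173). I'll refine the axis from it.

```bash
python3 - <<'E'
from m import *
a=pickle.load(open("w3.pkl","rb"))
Cl=cloud(a,a["RT"])
m=mask(a,-8,8,(365,415,155,205));z=.2945;Q=lid(a,z,m);print("btn",np.nanmedian(Cl[m],0),Q.mean(0),cv2.minEnclosingCircle((Q*1000).astype(np.float32)))
D=(abs(Cl[...,2]-.2725)<.004)
g=a["img"];h,S,V=cv2.split(cv2.cvtColor(g,cv2.COLOR_BGR2HSV))
D&=(S<40)&(V>100);k=np.zeros_like(D);k[120:225,330:425]=1;D&=k
hull=cv2.convexHull(np.argwhere(D)[:,::-1].astype(np.int32))
H=np.array([pt(a,u,v,.272,a["RT"])[:2] for u,v in hull[:,0]]);print("drum",cv2.minEnclosingCircle((H*1000).astype(np.float32)),cv2.fitEllipse((H*1000).astype(np.float32)))
m=mask(a,6,18,(262,300,165,195),190,120);P=lid(a,.268,m);print("paddle",P.min(0),P.max(0),P.mean(0))
G=(abs(Cl[...,2]-.268)<.004)&m;print(G.sum(),np.nanmedian(Cl[G],0),np.nanpercentile(Cl[G][:,1],[3,97]))
E
```

```text
btn [ 0.60852226 -0.00889306  0.29424399] [ 0.60824851 -0.00890849] ((608.392333984375, -8.763458251953125), 15.002877235412598)
drum ((609.5862426757812, -9.218555450439453), 39.3812370300293) ((609.36083984375, -9.487080574035645), (77.67367553710938, 78.26167297363281), 43.901466369628906)
paddle [ 0.49557031 -0.01902039] [ 0.52792046 -0.00453737] [ 0.51197316 -0.01193653]
366 [ 0.51162748 -0.01264708  0.26847965] [-0.01875981 -0.00769594]
```

Emit:
{"name": "send_rows", "arguments": {"fingers": [0, 0, 0, 0, 0, 0, 0, 0], "dp": [[3, -3, -30], [3, -3, -60], [3, -3, -90], [3, -3, -115], [3, -3, -135], [3, -3, -150], [3, -3, -159], [3, -3, -159]], "turn": [[0, 0, 0], [0, 0, 0], [0, 0, 0], [0, 0, 0], [0, 0, 0], [0, 0, 0], [0, 0, 0], [0, 0, 0]]}}

```text
time_s: 4.0
position: [0.5104, -0.0472, 0.2407]
tcp_rot: [[-0.008, -0.011, 1.0], [0.003, 1.0, 0.011], [-1.0, 0.003, -0.008]]
force: [0.2, -0.1, 0.6]
opening: 0.005
```

```bash
cat > plan.py <<'E'
import numpy as np,sys
from rig import bot
# usage: start lever angle, end, n : prints dp/turn relative to measured pose
a,b,n=float(sys.argv[1]),float(sys.argv[2]),int(sys.argv[3])
s=bot.read_state();p=s["position"];print(s["time_s"],p.round(4),s["force"].round(2))
yaw=np.arctan2(s["tcp_rot"][1,2],s["tcp_rot"][0,2]);A=np.array([.609,-.009])
for th in np.radians(np.linspace(a,b,n+1)[1:]):
    q=A+.0985*np.array([np.cos(th),np.sin(th)])+.0155*np.array([-np.sin(th),np.cos(th)])
    print(np.degrees(th).round(1),((q-p[:2])*1000).round().tolist(),round(242-p[2]*1000), "turn",round(((th-np.pi)-yaw+np.pi)%(2*np.pi)-np.pi,3))
E
python3 plan.py 192 162 10
```

```text
4.0 [ 0.5104 -0.0472  0.2407] [ 0.15 -0.12  0.56]
189.0 [4.0, 7.0] 1 turn 0.146
186.0 [2.0, 12.0] 1 turn 0.094
183.0 [1.0, 18.0] 1 turn 0.042
180.0 [0.0, 23.0] 1 turn -0.011
177.0 [-1.0, 28.0] 1 turn -0.063
174.0 [-1.0, 33.0] 1 turn -0.115
171.0 [-1.0, 38.0] 1 turn -0.168
168.0 [-1.0, 43.0] 1 turn -0.22
165.0 [-1.0, 49.0] 1 turn -0.273
162.0 [0.0, 54.0] 1 turn -0.325
```

Emit:
{"name": "send_rows", "arguments": {"fingers": [0, 0, 0, 0, 0, 0, 0, 0, 0, 0], "dp": [[2, 7, 1], [2, 12, 1], [1, 18, 1], [0, 23, 1], [-1, 28, 1], [-1, 33, 1], [-1, 38, 1], [-1, 43, 1], [-1, 49, 1], [0, 54, 1]], "turn": [[0, 0, 0.02], [0, 0, 0.03], [0, 0, 0.02], [0, 0, -0.01], [0, 0, -0.063], [0, 0, -0.115], [0, 0, -0.168], [0, 0, -0.22], [0, 0, -0.273], [0, 0, -0.325]]}}

```text
time_s: 4.83
position: [0.5108, 0.0075, 0.2429]
tcp_rot: [[-0.004, 0.311, 0.95], [0.005, 0.95, -0.311], [-1.0, 0.003, -0.006]]
force: [-0.9, -1.1, 0.5]
opening: 0.004
```

```bash
python3 plan.py 162 122 10; python3 - <<'E'
from rig import bot
import cv2
c=bot.capture("top");cv2.imwrite("pics/t1.png",cv2.resize(c["img"][120:260,200:430],None,fx=3.4,fy=3.4,interpolation=2))
E
```

```text
4.8333 [0.5108 0.0075 0.2429] [-0.95 -1.14  0.46]
158.0 [1.0, 6.0] -1 turn -0.068
154.0 [3.0, 13.0] -1 turn -0.137
150.0 [5.0, 19.0] -1 turn -0.207
146.0 [8.0, 26.0] -1 turn -0.277
142.0 [11.0, 32.0] -1 turn -0.347
138.0 [15.0, 38.0] -1 turn -0.417
134.0 [19.0, 44.0] -1 turn -0.486
130.0 [23.0, 49.0] -1 turn -0.556
126.0 [28.0, 54.0] -1 turn -0.626
122.0 [33.0, 59.0] -1 turn -0.696
```

View pics/t1.png

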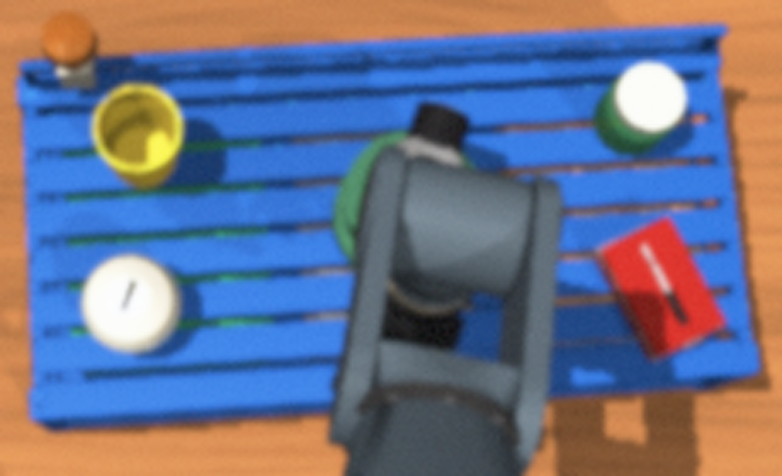

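The snout has turned clockwise (crop 440,122) and the base hasn't moved. I'll continue.

Emit:
{"name": "send_rows", "arguments": {"fingers": [0, 0, 0, 0, 0, 0, 0, 0, 0, 0], "dp": [[1, 6, -1], [3, 13, -1], [5, 19, -1], [8, 26, -1], [11, 32, -1], [15, 38, -1], [19, 44, -1], [23, 49, -1], [28, 54, -1], [33, 59, -1]], "turn": [[0, 0, -0.068], [0, 0, -0.137], [0, 0, -0.207], [0, 0, -0.277], [0, 0, -0.347], [0, 0, -0.417], [0, 0, -0.486], [0, 0, -0.556], [0, 0, -0.626], [0, 0, -0.696]]}}

```text
time_s: 5.72
position: [0.5441, 0.0679, 0.2428]
tcp_rot: [[0.001, 0.85, 0.527], [0.006, 0.527, -0.85], [-1.0, 0.005, -0.005]]
force: [0.0, -1.2, 0.2]
opening: 0.0
```

```bash
python3 plan.py 122 86 10
```

```text
5.7167 [0.5441 0.0679 0.2428] [ 0.04 -1.17  0.18]
118.4 [4.0, 2.0] -1 turn -0.06
114.8 [10.0, 6.0] -1 turn -0.122
111.2 [15.0, 9.0] -1 turn -0.185
107.6 [20.0, 12.0] -1 turn -0.248
104.0 [26.0, 15.0] -1 turn -0.311
100.4 [32.0, 17.0] -1 turn -0.374
96.8 [38.0, 19.0] -1 turn -0.437
93.2 [44.0, 21.0] -1 turn -0.499
89.6 [50.0, 22.0] -1 turn -0.562
86.0 [56.0, 22.0] -1 turn -0.625
```

Emit:
{"name": "send_rows", "arguments": {"fingers": [0, 0, 0, 0, 0, 0, 0, 0, 0, 0], "dp": [[4, 2, -1], [10, 6, -1], [15, 9, -1], [20, 12, -1], [26, 15, -1], [32, 17, -1], [38, 19, -1], [44, 21, -1], [50, 22, -1], [56, 22, -1]], "turn": [[0, 0, -0.06], [0, 0, -0.122], [0, 0, -0.185], [0, 0, -0.248], [0, 0, -0.311], [0, 0, -0.374], [0, 0, -0.437], [0, 0, -0.499], [0, 0, -0.562], [0, 0, -0.625]]}}

```text
time_s: 6.55
position: [0.6001, 0.0908, 0.2425]
tcp_rot: [[0.005, 0.997, -0.071], [0.005, -0.071, -0.997], [-1.0, 0.005, -0.005]]
force: [-1.2, 0.9, 0.1]
opening: 0.004
```

```bash
python3 plan.py 86 75 8;python3 - <<'E'
from rig import bot
import cv2
c=bot.capture("top");cv2.imwrite("pics/t2.png",cv2.resize(c["img"][120:260,200:430],None,fx=3.4,fy=3.4,interpolation=2))
c=bot.capture("scene");cv2.imwrite("pics/s2.png",cv2.resize(c["img"][170:350,120:390],None,fx=2.9,fy=2.9,interpolation=2))
E
```

```text
6.55 [0.6001 0.0908 0.2425] [-1.24  0.92  0.07]
84.6 [3.0, -0.0] 0 turn -0.023
83.2 [5.0, -0.0] 0 turn -0.047
81.9 [8.0, -0.0] 0 turn -0.071
80.5 [10.0, -0.0] 0 turn -0.095
79.1 [12.0, -0.0] 0 turn -0.119
77.8 [15.0, -0.0] 0 turn -0.143
76.4 [17.0, -0.0] 0 turn -0.167
75.0 [19.0, -1.0] 0 turn -0.191
```

View pics/t2.png

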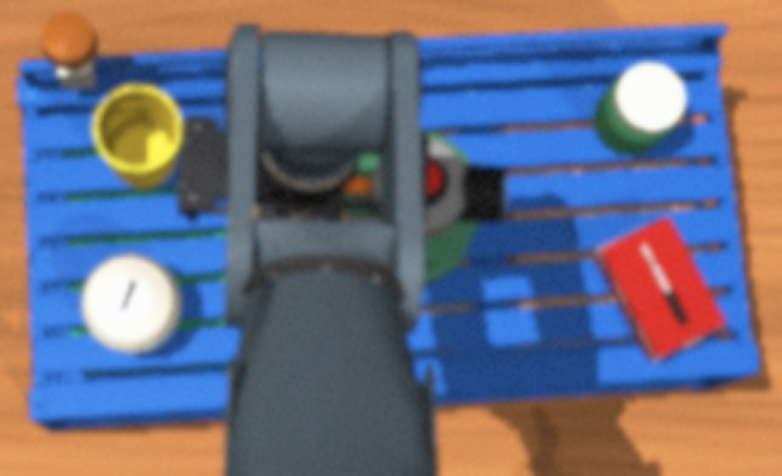

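View pics/s2.png

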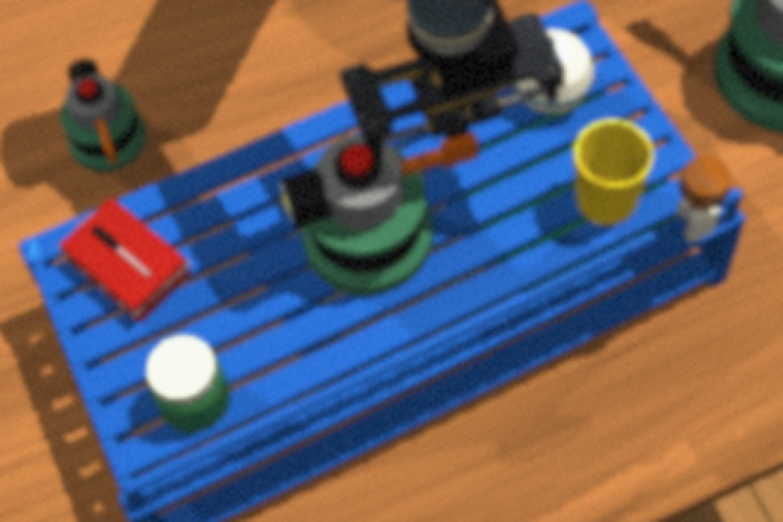

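The lever has come round, with the snout at (487,193) in the top crop, and everything else is undisturbed. I'll go slowly to about 75°, then back off and look.

Emit:
{"name": "send_rows", "arguments": {"fingers": [0, 0, 0, 0, 0, 0, 0, 0, 0], "dp": [[3, 0, 0], [5, 0, 0], [8, 0, 0], [10, 0, 0], [12, 0, 0], [15, 0, 0], [17, 0, 0], [19, -1, 0], [19, -1, 0]], "turn": [[0, 0, -0.023], [0, 0, -0.047], [0, 0, -0.071], [0, 0, -0.095], [0, 0, -0.119], [0, 0, -0.143], [0, 0, -0.167], [0, 0, -0.191], [0, 0, -0.191]]}}

```text
time_s: 7.4
position: [0.6205, 0.0892, 0.2424]
tcp_rot: [[0.008, 0.966, -0.258], [0.003, -0.258, -0.966], [-1.0, 0.007, -0.005]]
force: [0.3, 0.6, 0.3]
opening: 0.01
```

Emit:
{"name": "send_rows", "arguments": {"fingers": [0, 0, 0, 0, 0, 0, 0, 0, 0, 0], "dp": [[-8, 2, 0], [-20, 5, 0], [-20, 5, 20], [-20, 5, 50], [-20, 5, 80], [-20, 5, 115], [-20, 5, 150], [-30, -15, 170], [-40, -50, 170], [-40, -50, 170]], "turn": [[0, 0, 0], [0, 0, 0], [0, 0, 0], [0, 0, 0], [0, 0, 0], [0, 0, 0.1], [0, 0, 0.2], [0, 0, 0.3], [0, 0, 0.35], [0, 0, 0.35]]}}

```text
time_s: 8.23
position: [0.5795, 0.0348, 0.4147]
tcp_rot: [[0.01, 0.996, 0.087], [0.001, 0.087, -0.996], [-1.0, 0.01, -0.0]]
force: [-0.4, 1.0, -0.6]
opening: 0.01
```

```bash
python3 w.py w4
```

```text
8.2333 [0.5795 0.0348 0.4147] [[0.01, 0.996, 0.087], [0.001, 0.087, -0.996], [-1.0, 0.01, -0.0]] [-0.39  1.01 -0.55] [-7.7 17.4 72.8  0.1 89.3 77.4] 0.010445511121151777
cam [[0.087, 0.966, 0.244, 0.646], [-0.996, 0.085, 0.02, 0.041], [-0.002, -0.245, 0.97, 0.578], [0.0, 0.0, 0.0, 1.0]] 295.0780259311592 -0.04594172397679172
```

View pics/w4.png

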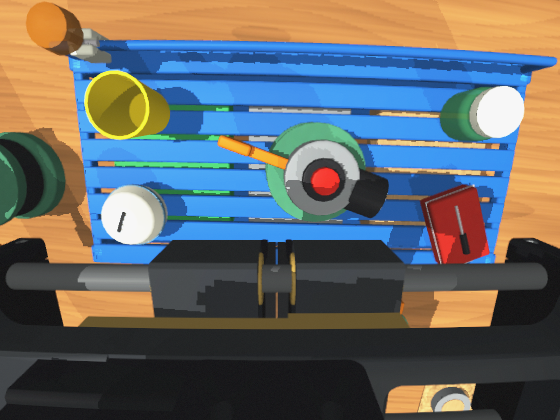

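This view shows everything together: paddle (240,147), button (326,180), snout (368,193) and tin (457,223).

```bash
cat > aim.py <<'E'
from m import *
import sys
n=sys.argv[1];pb,bb,tb,lb=[tuple(map(int,x.split(","))) for x in sys.argv[2:6]]
a=pickle.load(open(n+".pkl","rb"));Cl=cloud(a,a["RT"])
m=mask(a,-8,8,bb);B=lid(a,.2943,m);cb=np.array(cv2.minEnclosingCircle((B*1000).astype(np.float32))[0]);print("btn",B.mean(0),cb,np.nanmedian(Cl[m][:,2]))
g=a["img"];h,S,V=cv2.split(cv2.cvtColor(g,cv2.COLOR_BGR2HSV))
D=(abs(Cl[...,2]-.2725)<.004)&(S<45)&(V>90);k=np.zeros_like(D);k[bb[2]-30:bb[3]+30,bb[0]-30:bb[1]+30]=1;D&=k
hull=cv2.convexHull(np.argwhere(D)[:,::-1].astype(np.int32))
H=np.array([pt(a,u,v,.272,a["RT"])[:2] for u,v in hull[:,0]]);dc=cv2.minEnclosingCircle((H*1000).astype(np.float32));print("drum",dc)
m=mask(a,-8,8,tb).astype(np.uint8);m=cv2.morphologyEx(m,cv2.MORPH_CLOSE,np.ones((5,5)))>0;m&=abs(Cl[...,2]-.1745)<.005
T=lid(a,.1745,m);r=cv2.minAreaRect((T*1000).astype(np.float32));print("tin",r)
m=mask(a,6,18,pb,170,90);G=m&(abs(Cl[...,2]-.268)<.004);P=lid(a,.268,G);pr=cv2.minAreaRect((P*1000).astype(np.float32));print("paddle",G.sum(),P.mean(0),pr)
p=np.array(pr[0])/1000;t=np.array(r[0])/1000
L=(abs(Cl[...,2]-.13-.0)<0)  # placeholder
k=np.zeros(Cl.shape[:2],bool);k[lb[2]:lb[3],lb[0]:lb[1]]=1
Sn=k&(V<60)&(Cl[...,2]>.255);Pn=Cl[Sn];print("snout",len(Pn),np.nanmedian(Pn,0),np.nanmax(Pn[:,2]))
for nm,A in(("btn",B.mean(0)),("drum",np.array(dc[0])/1000),("avg",(B.mean(0)+np.array(dc[0])/1000)/2)):
    d=lambda v:np.degrees(np.arctan2(v[1],v[0]))
    e=t-A
    print(nm,"need",d(e).round(2),"from lever",d(A-p).round(2),"from snout",d(np.nanmedian(Pn,0)[:2]-A).round(2),"paddle->lens via snout",d(np.nanmedian(Pn,0)[:2]-p).round(2))
E
sed -i '/placeholder/d' aim.py
python3 aim.py w4 215,258,132,162 305,348,160,200 418,490,185,270 345,390,165,220
```

```text
btn [ 0.61080309 -0.00912166] [610.78283691  -8.86831665] 0.2945654132182487
drum ((610.6591186523438, -9.164738655090332), 39.37196731567383)
tin ((544.6472778320312, -234.5324249267578), (109.85700225830078, 72.85699462890625), 25.602075576782227)
paddle 164 [0.63643641 0.0820609 ] ((636.0740966796875, 83.69750213623047), (34.50168991088867, 11.573269844055176), 75.01892852783203)
snout 1318 [ 0.59824172 -0.06034318  0.27286899] 0.27753292690073217
btn need -106.36 from lever -105.23 from snout -103.78 paddle->lens via snout -104.72
drum need -106.33 from lever -105.31 from snout -103.64 paddle->lens via snout -104.72
avg need -106.34 from lever -105.27 from snout -103.71 paddle->lens via snout -104.72
```

The lever reads 74.8–75.0° and needs about 73.7°, so I'll go back and push about 1.2° further.

Emit:
{"name": "send_rows", "arguments": {"fingers": [0, 0, 0, 0, 0, 0, 0, 0, 0, 0], "dp": [[7, 20, 0], [14, 40, 0], [21, 59, 0], [21, 59, -30], [21, 59, -60], [21, 59, -95], [21, 59, -130], [21, 59, -155], [21, 59, -172], [21, 59, -172]], "turn": [[0, 0, -0.1], [0, 0, -0.2], [0, 0, -0.3], [0, 0, -0.36], [0, 0, -0.36], [0, 0, -0.36], [0, 0, -0.36], [0, 0, -0.36], [0, 0, -0.36], [0, 0, -0.36]]}}

```text
time_s: 9.12
position: [0.5968, 0.0968, 0.2361]
tcp_rot: [[-0.002, 0.963, -0.271], [0.002, -0.271, -0.963], [-1.0, -0.003, -0.001]]
force: [-0.7, -0.2, -0.0]
opening: 0.008
```

```bash
python3 plan.py 75 73.7 2
```

```text
9.1167 [0.5968 0.0968 0.2361] [-0.72 -0.24 -0.  ]
74.4 [24.0, -7.0] 6 turn 0.001
73.7 [25.0, -7.0] 6 turn -0.01
```

Emit:
{"name": "send_rows", "arguments": {"fingers": [0, 0, 0, 0, 0, 0, 0, 0], "dp": [[8, -3, 6], [15, -5, 6], [20, -6, 6], [23, -7, 6], [24, -7, 6], [25, -8, 6], [25.5, -8, 6], [25.5, -8, 6]], "turn": [[0, 0, -0.01], [0, 0, -0.01], [0, 0, -0.01], [0, 0, -0.01], [0, 0, -0.01], [0, 0, -0.01], [0, 0, -0.01], [0, 0, -0.01]]}}

```text
time_s: 9.78
position: [0.6222, 0.0888, 0.2423]
tcp_rot: [[-0.002, 0.96, -0.281], [0.002, -0.281, -0.96], [-1.0, -0.002, -0.001]]
force: [-0.2, 0.5, 1.1]
opening: 0.004
```

Emit:
{"name": "send_rows", "arguments": {"fingers": [0, 0, 0, 0, 0, 0, 0, 0, 0, 0], "dp": [[-8, 2, 0], [-20, 5, 0], [-20, 5, 20], [-20, 5, 50], [-20, 5, 80], [-20, 5, 115], [-20, 5, 150], [-30, -15, 170], [-42, -50, 170], [-42, -50, 170]], "turn": [[0, 0, 0], [0, 0, 0], [0, 0, 0], [0, 0, 0], [0, 0, 0], [0, 0, 0.1], [0, 0, 0.2], [0, 0, 0.3], [0, 0, 0.35], [0, 0, 0.35]]}}

```text
time_s: 10.62
position: [0.5788, 0.0347, 0.4146]
tcp_rot: [[0.0, 0.998, 0.063], [-0.003, 0.063, -0.998], [-1.0, -0.0, 0.003]]
force: [0.9, 1.6, -0.3]
opening: 0.003
```

```bash
python3 w.py w5;python3 aim.py w5 215,258,132,162 305,348,160,200 418,490,185,270 345,390,165,220
```

```text
10.6167 [0.5788 0.0347 0.4146] [[0.0, 0.998, 0.063], [-0.003, 0.063, -0.998], [-1.0, -0.0, 0.003]] [ 0.95  1.59 -0.3 ] [-7.5 17.6 72.5 -0.2 89.9 78.9] 0.002504711924297387
cam [[0.064, 0.965, 0.254, 0.647], [-0.998, 0.061, 0.018, 0.039], [0.002, -0.254, 0.967, 0.578], [0.0, 0.0, 0.0, 1.0]] 295.0780259311592 -0.04594172397679172
btn [ 0.61092662 -0.00907912] [610.68859863  -8.96335411] 0.2945030745154221
drum ((610.56005859375, -9.180944442749023), 39.27729415893555)
tin ((544.480224609375, -234.6013946533203), (110.21378326416016, 72.5790786743164), 25.38624382019043)
paddle 162 [0.63820344 0.08135674] ((637.841796875, 83.13545227050781), (34.622642517089844, 11.661689758300781), 73.62076568603516)
snout 1321 [ 0.59738514 -0.06001349  0.27304284] 0.27742594763400585
btn need -106.42 from lever -106.27 from snout -104.89 paddle->lens via snout -105.78
drum need -106.34 from lever -106.46 from snout -104.53 paddle->lens via snout -105.78
avg need -106.38 from lever -106.37 from snout -104.71 paddle->lens via snout -105.78
```

View pics/w5.png

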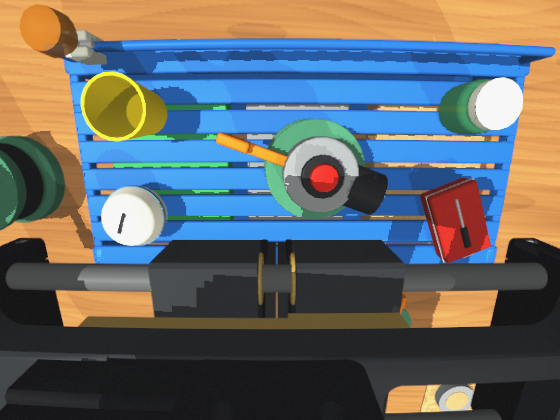

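```bash
python3 - <<'E'
from m import *
for n,b in(("w4",(345,392,160,222)),("w5",(345,392,155,222))):
    a=pickle.load(open(n+".pkl","rb"));Cl=cloud(a,a["RT"]);V=a["img"].max(2)
    k=np.zeros(V.shape,bool);k[b[2]:b[3],b[0]:b[1]]=1
    d=np.hypot(Cl[...,0]-.6108,Cl[...,1]+.009)
    for z0 in(.262,.268,.272,.274):
        m=k&(V<70)&(Cl[...,2]>z0)&(d>.043);P=Cl[m][:,:2]
        r=cv2.minAreaRect((P*1000).astype(np.float32));w,h=r[1];c=np.array(r[0])/1000-[.6108,-.009]
        print(n,z0,m.sum(),np.round(r[1],1),round(r[2],1),"centre dir",np.degrees(np.arctan2(c[1],c[0])).round(2),d[m].max().round(3))
a=pickle.load(open("w5.pkl","rb"));cv2.imwrite("pics/w5c.png",cv2.resize(a["img"][110:270,200:500],None,fx=2.6,fy=2.6,interpolation=2))
E
```

```text
w4 0.262 1064 [32.9 44.2] 75.5 centre dir -105.52 0.073
w4 0.268 861 [30.4 35.8] 74.2 centre dir -105.38 0.073
w4 0.272 618 [29.3 28.7] 73.9 centre dir -105.64 0.071
w4 0.274 407 [28.4 21.9] 73.8 centre dir -105.04 0.071
w5 0.262 1068 [32.6 44.1] 74.3 centre dir -106.83 0.073
w5 0.268 869 [31.3 37. ] 73.3 centre dir -106.16 0.073
w5 0.272 620 [29.4 27.5] 74.4 centre dir -106.59 0.071
w5 0.274 392 [28.5 23.4] 74.7 centre dir -105.81 0.071
```

View pics/w5c.png

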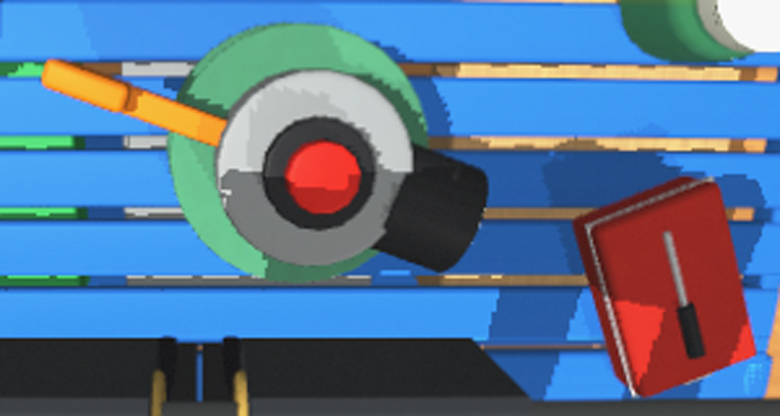

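The snout's own direction, -106.4° ± 0.4, agrees with the lever at -106.4° and the needed -106.0 to -106.4°. Next I'll move over the button.

Emit:
{"name": "send_rows", "arguments": {"fingers": [0, 0, 0, 0, 0, 0, 0, 0, 0, 0], "dp": [[10, -15, 0], [20, -30, 0], [31, -44, 0], [31, -44, -25], [31, -44, -50], [31, -44, -75], [31, -44, -95], [31, -44, -106], [31, -44, -110], [31, -44, -110]], "turn": [[0, 0, 0], [0, 0, 0], [0, 0, 0], [0, 0, 0], [0, 0, 0], [0, 0, 0], [0, 0, 0], [0, 0, 0], [0, 0, 0], [0, 0, 0]]}}

```text
time_s: 11.5
position: [0.6098, -0.007, 0.3022]
tcp_rot: [[-0.004, 0.998, 0.062], [0.001, 0.062, -0.998], [-1.0, -0.004, -0.001]]
force: [-0.1, 0.6, -0.3]
opening: 0.003
```

Emit:
{"name": "send_rows", "arguments": {"fingers": [0, 0, 0, 0, 0, 0, 0], "dp": [[0, -2, 0], [0, -2, -4], [0, -2, -6], [0, -2, -8], [0, -2, -10], [0, -2, -12], [0, -2, -12]], "turn": [[0, 0, 0], [0, 0, 0], [0, 0, 0], [0, 0, 0], [0, 0, 0], [0, 0, 0], [0, 0, 0]]}}

```text
time_s: 12.08
position: [0.6102, -0.0091, 0.2905]
tcp_rot: [[-0.002, 0.998, 0.062], [0.0, 0.062, -0.998], [-1.0, -0.002, -0.001]]
force: [-0.4, 0.2, 3.6]
opening: 0.004
```

Emit:
{"name": "send_rows", "arguments": {"fingers": [0, 0, 0, 0], "dp": [[0, 0, -1], [0, 0, -2], [0, 0, -2.5], [0, 0, -2.5]], "turn": [[0, 0, 0], [0, 0, 0], [0, 0, 0], [0, 0, 0]]}}

```text
time_s: 12.42
position: [0.6102, -0.0091, 0.2884]
tcp_rot: [[-0.002, 0.998, 0.062], [0.0, 0.062, -0.998], [-1.0, -0.002, -0.0]]
force: [-0.3, -0.1, 4.1]
opening: 0.009
```

Emit:
{"name": "send_rows", "arguments": {"fingers": [0, 0, 0, 0], "dp": [[0, 0, -1], [0, 0, -1.5], [0, 0, -2], [0, 0, -2]], "turn": [[0, 0, 0], [0, 0, 0], [0, 0, 0], [0, 0, 0]]}}

```text
time_s: 12.75
position: [0.6103, -0.0091, 0.2883]
tcp_rot: [[-0.001, 0.998, 0.062], [-0.0, 0.062, -0.998], [-1.0, -0.001, 0.0]]
force: [-2.4, 0.4, 10.2]
opening: 0.003
```

It hit a hard stop at z 0.2883, 6.2 mm below the button's free height, with the force up to 10 N, so the button is fully down. I'll lift straight up and look again.

Emit:
{"name": "send_rows", "arguments": {"fingers": [0, 0, 0, 0, 0, 0, 0, 0, 0, 0], "dp": [[0, 0, 2], [0, 0, 6], [0, 0, 14], [0, 0, 35], [0, 0, 65], [0, 0, 95], [0, 0, 126], [-15, 22, 126], [-31, 44, 126], [-31, 44, 126]], "turn": [[0, 0, 0], [0, 0, 0], [0, 0, 0], [0, 0, 0], [0, 0, 0], [0, 0, 0], [0, 0, 0], [0, 0, 0], [0, 0, 0], [0, 0, 0]]}}

```text
time_s: 13.58
position: [0.5767, 0.0383, 0.4152]
tcp_rot: [[-0.002, 0.998, 0.065], [0.003, 0.065, -0.998], [-1.0, -0.002, -0.003]]
force: [-0.9, -0.6, -0.3]
opening: 0.005
```

```bash
python3 w.py w6;python3 aim.py w6 215,258,132,162 305,348,160,200 418,490,185,270 345,390,165,220
```

```text
13.5833 [0.5767 0.0383 0.4152] [[-0.002, 0.998, 0.065], [0.003, 0.065, -0.998], [-1.0, -0.002, -0.003]] [-0.92 -0.59 -0.32] [-7.3 17.4 72.6  0.1 90.1 78.9] 0.005257188101632693
cam [[0.066, 0.965, 0.256, 0.645], [-0.998, 0.064, 0.013, 0.042], [-0.004, -0.256, 0.967, 0.578], [0.0, 0.0, 0.0, 1.0]] 295.0780259311592 -0.04594172397679172
btn [ 0.61085281 -0.00908594] [610.96044922  -9.22158432] 0.2944489821004178
drum ((610.6431884765625, -9.388607025146484), 39.42854309082031)
tin ((544.1943359375, -234.36093139648438), (109.9438247680664, 72.53256225585938), 24.99308204650879)
paddle 155 [0.63786391 0.08080032] ((637.7636108398438, 83.13313293457031), (34.643775939941406, 11.567554473876953), 73.59549713134766)
snout 1336 [ 0.59726588 -0.05945624  0.27338264] 0.2859808570243325
btn need -106.48 from lever -106.27 from snout -105.1 paddle->lens via snout -105.86
drum need -106.46 from lever -106.34 from snout -104.96 paddle->lens via snout -105.86
avg need -106.47 from lever -106.3 from snout -105.03 paddle->lens via snout -105.86
```

View pics/w6.png

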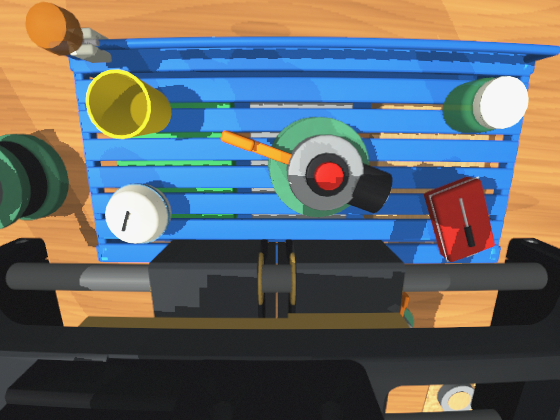

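The view is unchanged: the button is back up at z 0.2944, the aim is within 0.2°, and the lantern and the other things are where they were. The arm is clear of everything, so I'm handing in.

```bash
python3 -c "
from rig import bot
print(bot.hand_in())"
```

```text
the job is handed in; nothing more can be done
None
```

The lamp now points at the middle of the tin, and the button has been pressed fully down and let go. I handed the job in at about 13.6 s with the arm clear of everything.

- **Aiming:** I pushed the orange lever of the middle-sized lantern clockwise with the closed fingertips. A second small push of about 1.2° finished the aim.
- **Pressing:** The button stopped hard 6.2 mm below its free height, with 10 N on it. I then lifted straight off.
- **Last check:** In the last wrist picture the beam reads -106.3° from the lever, against -106.5° needed. The button is back up, and the lantern, tin, cup, money box and jar have not visibly moved.

**Disagreements:** The fixed scene and top cameras disagreed by about 9 mm on where the tin is, so I relied on the wrist camera instead. Wrist views from different poses give -106.0° to -106.5° for the needed direction, so the aim is known to about half a degree. The simple snout-median reading was about 1.3° off, because it is skewed by the side of the snout the camera sees. A fit to the snout's outline, made before the press, agreed with the lever.

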